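Loosen the locking ring of the blue reagent filter

ROBOT

A 7-joint arm with a two-finger parallel gripper is mounted at the origin on the work surface. World frame = base frame: x ahead of the robot, y to its left, z up, the work surface at z = 0. Lengths are in m, angles in rad, forces in N, time in s.
With the tool pointing down it reaches from about 0.425 to 1.025 m from the base axis. Payload 9.4 kg.
Tool frame: the origin (TCP) lies midway between the tips of the shut fingers; the grasp point (between the pads) lies 19 mm behind it; z points along the fingers, x is the direction in which the jaws open and shut, and the axes are right-handed (so a half turn about z gives the same grasp; the last joint's range is limited). The gripper opens to 93 mm and grips with 3 to 60 N. Pads are 15 mm wide; open, the fingers measure 128 mm over their backs; the gripper's body (75 mm by 188 mm) begins 65 mm behind the grasp point.
Start: joints at [1.08, 0.599, -0.003, 1.599, 0.002, 0.943, -0.08], TCP at [0.292, -0.664, 0.188] pointing down, gripper open.
Joint ranges: [-2.57, 2.57], [-0.35, 1.97], [-1.29, 1.29], [0.11, 2.56], [-1.05, 4.19], [0.11, 1.86], [-2.63, 2.63]. Speed limits (rad/s): [2.22, 2.22, 3.01, 3.01, 3.14, 3.14, 3.14].

INTERFACE

Orientations are given as a rotation vector (axis times angle).
In Python, from station import env gives the robot as it stands. Calls block until the motion is done:
- env.movep(position, orientation): joint-space move of the TCP to a pose.
- env.line_to(position, rot=None, speed=0.15, contact_N=None): straight line of the TCP; rot=None keeps the orientation; speed is the mean speed in m/s. With contact_N (N) it stops when the force on the tool has changed by that much, and returns True; else False.
- env.set_joints(angles): joint-space move.
- env.command_gripper(opening): finger opening in m; the grip force is fixed at half the most; returns when the fingers have stopped.
- env.dwell(seconds).
- env.inverse_kinematics(position, orientation): joint angles nearest the present ones, or None.
- env.read_state(): the state.
- env.camera(name): name is "scene" or "top"; returns a dict with "color" (384x512x3 uint8, red, green, blue), "K" (3x3 intrinsics, pixels), "R" (3x3) and "t" (3): a world point X has camera coordinates R X + t. Camera axes: x right, y down, z forward; pixel columns grow to the right and rows downward; lengths in m; the calibration is good to about 2 mm. A picture is of the moment at which its call begins. There is no depth.
A pose or a line that the arm cannot do raises env.PlanningError and nothing moves.
- env.hand_in(): hands the job in, once; it reports no verdict.
Trained networks look in a picture, given as the dict that the camera call returned (one of the last four; its "shot" number tells which), for a name from the list of things; names that differ only in an ending like _2 or _b are one class to them, and where a whole thing is asked for, a point or a joint stands for the part that bears it (a point fixed in the world has none). Each returns a list of dicts, best first, with "confidence" (0 to 1); they miss things now and then, are a little off and sometimes report something else, mostly with a low value. They report only what shows in the picture. A call takes as long as a camera call.
- env.find_in(picture, thing): "uv" ([column, row] in pixels, amid what is visible of it).
The state is a dict: "t": time; "joint_pos": joint angles; "joint_velocities": joint speeds; "joint_efforts": joint torques, N m; "ee_pos": TCP position; "ee_rot": TCP orientation; "contact_force": force on the tool from outside, world axes, zero at the start; "wrist_torque": the same for the moment, N m; "finger_gap": finger opening in m.
Only numpy, scipy, OpenCV 4.12 (cv2) and the standard library are available. Lean on these libraries where they do the work, as an engineer would, in place of code of your own. Each camera call takes 0.05 s, during which the arm holds its last target. There are 200 camera calls.

TASK

Loosen the black knurled locking ring of the blue-headed filter housing so that its cartridge can be changed later: roll a fingertip along the rim to turn the ring anticlockwise (seen from above), counting, until its white mark comes into line with the white pointer on the blue head for the third time, and leave it lined up there. Do not grip or lift anything, leave the green-headed filter's ring as it is, do not push the other things about, and finish with the hand clear.

Things in the scene. Friction and masses are not known exactly. Their poses are not given: they have to be found in the camera images.
- ring_blue (a joint): turning angle of the blue housing's knurled ring, rad; grows anticlockwise seen from above (loosening). 0 = white mark in line with the pointer for the first time, 6.283 the second time, 12.566 the third. Starts at -2.8 to -0.8; end stops at -3.3 and 18. Turning takes about 0.1 N m (2 to 3 N along the rim); it stays where it is left and does not rise.
- blue_axis (a point): on the axis of the blue housing's ring, 105 mm above the bench, at mid-height of the knurl. The ring is 95 mm across over the knurl (28 upright ribs, 2.5 mm proud); the knurled rim runs from 89 to 121 mm above the bench. z up.
- filter_blue: filter housing with a blue head: aluminium foot 120 mm across, 12 mm thick, screwed down, with a brass stub out to 70 mm on two sides, 28 mm high; see-through bowl 76 mm across; black knurled ring; blue head 58 mm across, rising through the ring to 125 mm above the bench, with a fixed white pointer bar on top. Origin: on the bench under the axis; x towards the pointer. Nothing taller than 30 mm within 100 mm of the axis.
- blue_pointer (a point): outer end of the white pointer bar (26 x 9 mm) on top of the blue head, 29 mm from the axis, 126 mm above the bench
- blue_mark (a point): middle of the white mark (15 x 12 mm) on the top of the blue housing's ring, 38 mm from the axis, 122 mm above the bench; a white stripe also runs down the rim there
- green_axis (a point): the same point of the other housing, alike but with a green head, which must be left alone. The two axes are 260 mm or more apart and may change sides.
- green_mark (a point): middle of the white mark on top of the green housing's ring, which may stand at any angle
- tube_rack: white rack 75 x 200 mm with purple-capped tubes, 88 mm high; origin under its centre
- loose_tube: one capped sample tube lying on the bench between the housings, 80 mm long, 17 mm across the cap; origin under its middle, its length along x
- tape_roll: roll of tan tape lying flat between the housings, 72 mm across, 24 mm high; origin under its centre
- wash_bottle: white bottle 54 mm across, 140 mm high; origin under its centre
- stain_jar: amber jar with a black lid, 60 mm across, 75 mm high; origin under its centre

How it is judged:
By the outcome, as a careful person would: the job done as asked, in the order asked, and still so for the second after the job is handed in, with the robot touching nothing.
It also fails if it takes over 64 s, if anything falls off the work surface, if the arm or the gripper's body presses on something with over 40 N, if the wrist force passes 120 N, or if a joint passes its speed limit or range.

## Working session

There is one attempt and no reset: what is moved stays moved. The work goes in short steps, each a Python script; the robot and the scene stay as the last script left them, time stands still between calls to the robot, and variables do not carry over. Pictures are saved under pics/ and viewed, about 8 in all and at most 12, crops included, and the job is handed in when it is done.

```bash
mkdir -p pics; ls
cat > h.py <<'E'
import numpy as np, cv2
from station import env
def ray(p,uv):
    d=p["R"].T@np.linalg.solve(p["K"],np.r_[uv,1.0]); c=-p["R"].T@p["t"]; return c,d
def at_z(p,uv,z):
    c,d=ray(p,uv); return c+d*(z-c[2])/d[2]
def proj(p,X):
    x=p["K"]@(p["R"]@np.asarray(X,float)+p["t"]); return x[:2]/x[2]
def save(p,n,crop=None,s=1):
    im=p["color"][...,::-1]
    if crop: im=im[crop[1]:crop[3],crop[0]:crop[2]]
    cv2.imwrite("pics/"+n,cv2.resize(im,None,fx=s,fy=s,interpolation=cv2.INTER_CUBIC))
E
python3 - <<'E'
from h import *
Z=dict(blue_axis=.125,green_axis=.125,blue_pointer=.126,blue_mark=.122,green_mark=.122,tube_rack=.088,loose_tube=.01,tape_roll=.024,wash_bottle=.14,stain_jar=.075)
for n in("top","scene"):
    p=env.camera(n); save(p,n+"0.png",s=1.5); print(n,-p["R"].T@p["t"])
    for k,z in Z.items():
        r=env.find_in(p,k)[:2]
        print(k,[(np.round(q["uv"],1),round(q["confidence"],2),at_z(p,q["uv"],z)[:2].round(3)) for q in r])
print(env.read_state())
E
```

```text
pics
top [0.40525584 0.00870312 1.27807013]
blue_axis [(array([180.8, 211.2]), 0.79, array([0.558, 0.169]))]
green_axis [(array([307.6, 236. ]), 0.82, array([ 0.498, -0.158]))]
blue_pointer [(array([179.7, 210.2]), 0.91, array([0.561, 0.172]))]
blue_mark [(array([309.2, 235.1]), 0.68, array([ 0.5  , -0.162])), (array([181.6, 210. ]), 0.61, array([0.562, 0.168]))]
green_mark [(array([301.6, 236.4]), 0.82, array([ 0.497, -0.142]))]
tube_rack [(array([233.3, 140.8]), 0.83, array([0.759, 0.038]))]
loose_tube [(array([244.9, 195.6]), 0.57, array([0.621, 0.004]))]
tape_roll [(array([250.7, 245.6]), 0.69, array([ 0.478, -0.014])), (array([178.5, 212.8]), 0.21, array([0.567, 0.19 ]))]
wash_bottle [(array([376.5, 219.1]), 0.97, array([ 0.542, -0.332]))]
stain_jar [(array([113.7, 246.9]), 0.94, array([0.467, 0.351]))]
scene [ 0.94569921 -0.53847474  1.12245971]
blue_axis [(array([267.5, 141.3]), 0.9, array([0.592, 0.126]))]
green_axis [(array([183.6, 224.6]), 0.6, array([ 0.543, -0.205]))]
blue_pointer [(array([272.7, 141.9]), 0.94, array([0.606, 0.131]))]
blue_mark [(array([272.1, 134.9]), 0.
[... 620 characters left out ...]
([ 1.08029491,  0.59930266, -0.00249054,  1.59941286,  0.00179861,
        0.94293197, -0.07980533]), 'joint_velocities': array([ 1.54580794e-03, -1.07605323e-03, -1.69031598e-05, -2.81268252e-04,
        1.36559295e-03, -2.45959332e-04, -2.81399448e-04]), 'joint_efforts': array([-7.23065586e-04, -7.64836264e+01,  1.49653908e+00, -2.52700728e+01,
       -5.22461662e-02,  1.04970974e-02,  7.45465104e-05]), 'ee_pos': array([ 0.29149396, -0.66379705,  0.18821135]), 'ee_rot': array([ 2.63039934e+00, -1.71769678e+00, -1.10752259e-04]), 'contact_force': array([ 0.02774193,  0.44616678, -0.08065614]), 'wrist_torque': array([ 0.03577148, -0.02823033,  0.018555  ]), 'finger_gap': 0.09292530561351944}
```

View pics/top0.png

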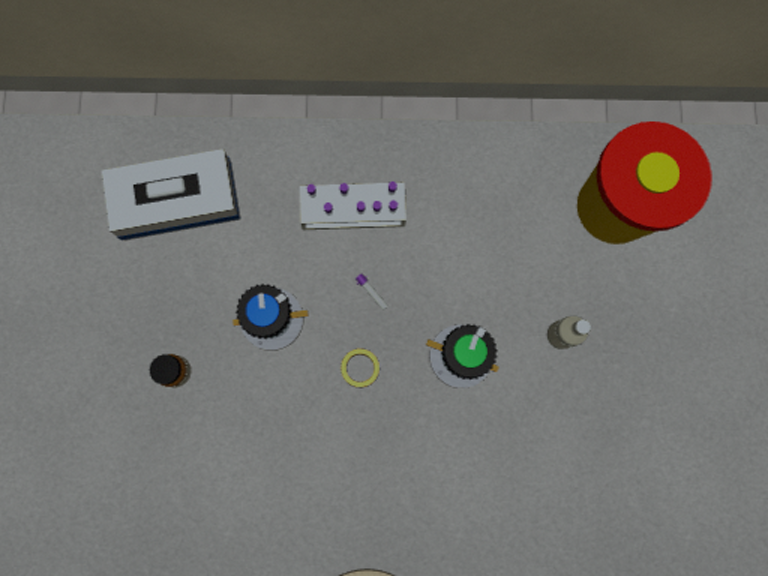

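Run:
```python
from h import *
p=env.camera("top"); save(p,"top1.png",(145,175,217,247),8)
```

```text
(no output)
```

View pics/top1.png

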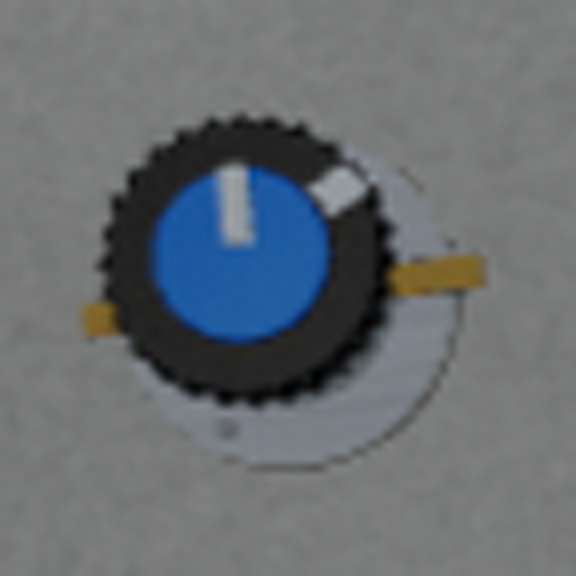

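The top view shows the blue head at about (175,207) px, with its pointer towards +x. Its mark is at about (187,199) px, roughly 55° clockwise of the pointer. Next I'll rectify the ring plane to measure this in both cameras.

```bash
cat >> h.py <<'E'
G=np.arange(-.07,.07,.0005)
def rect(p,c,z):
    X,Y=np.meshgrid(c[0]+G,c[1]+G)
    x=p["K"]@(p["R"]@np.stack([X.ravel(),Y.ravel(),0*X.ravel()+z])+p["t"][:,None])
    m=(x[:2]/x[2]).astype(np.float32).reshape(2,*X.shape)
    return cv2.remap(p["color"],m[0],m[1],cv2.INTER_LINEAR).astype(int),X,Y
def ring(p,c):
    """head centre, pointer and mark directions, ring angle mod 2pi; pixel counts"""
    c=np.array(c[:2],float)
    for _ in range(3):
        im,X,Y=rect(p,c,.125); b=(im[...,2]-im[...,0]>50)&(np.hypot(X-c[0],Y-c[1])<.045)
        q=np.argwhere(b)[:,::-1].astype(np.float32)
        (u,v),r=cv2.minEnclosingCircle(cv2.convexHull(q)); c=np.array([np.interp(u,range(len(G)),X[0]),np.interp(v,range(len(G)),Y[:,0])])
    o=[]
    for z,lo,hi in((.126,.008,.026),(.122,.033,.043)):
        im,X,Y=rect(p,c,z); R=np.hypot(X-c[0],Y-c[1])
        w=(im.min(2)>125)&(im.max(2)-im.min(2)<45)&(R>lo)&(R<hi)
        o+=[np.arctan2(Y[w].mean()-c[1],X[w].mean()-c[0]),w.sum()]
    d=(o[2]-o[0]+np.pi)%(2*np.pi)-np.pi
    return c,r*.0005,o,d
E
python3 - <<'E'
from h import *
for n in("top","scene"):
    p=env.camera(n)
    g=at_z(p,[175,206.6] if n=="top" else [270,137],.125)
    print(n,g,ring(p,g))
    if n=="scene": save(p,"sc.png",(200,80,340,250),4)
E
```

```text
top [0.57006406 0.1848464  0.125     ] (array([0.57092406, 0.18609544]), 0.029457269668579103, [np.float64(0.13577625693223994), np.int64(480), np.float64(-0.9484589321886218), np.int64(391)], np.float64(-1.0842351891208617))
scene [0.59055044 0.14250222 0.125     ] (array([0.57028878, 0.18307309]), 0.031584768295288085, [np.float64(0.18962886078516716), np.int64(504), np.float64(-0.9455837886386131), np.int64(390)], np.float64(-1.1352126494237802))
```

View pics/sc.png

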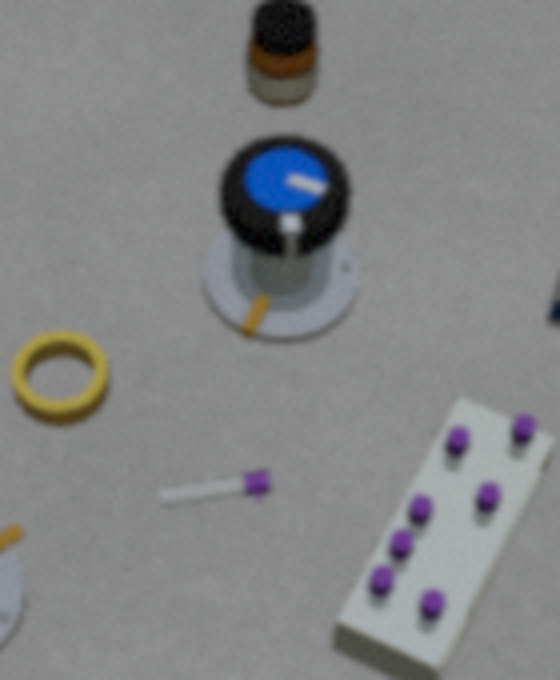

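Both cameras agree on the axis at about (0.5707, 0.185), with the pointer direction at 0.15 rad and the ring at about -1.1 rad. I'll shut the fingers, touch the rim with a finger corner and make a short test stroke.

```bash
cat >> h.py <<'E'
from scipy.spatial.transform import Rotation as Rt
AX=np.array([.5707,.185]); Zt=.096; A=-2.356; CV=np.array([-.0175,-.0075,0])
def pose(phi,r,z=Zt):
    R=Rt.from_euler('z',phi+np.pi+A)*Rt.from_euler('x',np.pi)
    return np.r_[AX+r*np.array([np.cos(phi),np.sin(phi)]),z]-R.apply(CV), R.as_rotvec()
def arc(p0,p1,r,speed=.08,step=.26):
    n=max(1,int(np.ceil(abs(p1-p0)/step))); F=[]
    for f in np.linspace(p0,p1,n+1)[1:]:
        env.line_to(*pose(f,r),speed=speed)
        F.append(np.round(env.read_state()["contact_force"],1).tolist())
    return F
E
python3 - <<'E'
from h import *
T=lambda:round(env.read_state()["t"],2)
env.command_gripper(0.0); print(T())
env.movep(*pose(-2.7,.070,.25)); s=env.read_state(); print(T(),s["joint_pos"].round(2))
for f in(-1,0,1,1.8): 
    q=env.inverse_kinematics(*pose(f,.046)); print(f,None if q is None else np.round(q,2))
env.line_to(*pose(-2.7,.062),speed=.2); print(T())
print(env.line_to(*pose(-2.7,.040),speed=.04,contact_N=4)); s=env.read_state(); 
e=s["ee_pos"]-pose(-2.7,0)[0]; print(T(),"corner r",np.hypot(*e[:2]),s["contact_force"])
E
```

```text
2.7
5.62 [-0.19  0.28 -0.25  1.99  0.09  0.88 -2.4 ]
-1 [ 0.05  0.64 -0.54  1.89  0.48  0.74 -0.98]
0 [ 0.11  0.75 -0.8   1.79  0.68  0.89 -0.21]
1 [ 0.17  0.87 -1.1   1.82  0.9   1.05  0.49]
1.8 [ 0.16  0.82 -1.1   1.93  0.9   0.99  1.21]
6.55
False
7.25 corner r 0.040224182569047216 [-0.40256958  0.31514823  0.07756979]
```

Run:
```python
from h import *
T=lambda:round(env.read_state()["t"],2)
print(env.line_to(*pose(-2.7,.022),speed=.04,contact_N=3)); s=env.read_state(); 
e=s["ee_pos"]-pose(-2.7,0)[0]; print(T(),"corner r",np.hypot(*e[:2]),s["contact_force"],s["ee_pos"],s["finger_gap"])
p=env.camera("top"); save(p,"t2.png",(130,160,230,260),6)
```

```text
False
7.85 corner r 0.022108805220438666 [ 0.29083527 -0.84917751 -1.07919344] [0.53775852 0.16159313 0.09586625] 0.0007332829253302395
```

View pics/t2.png

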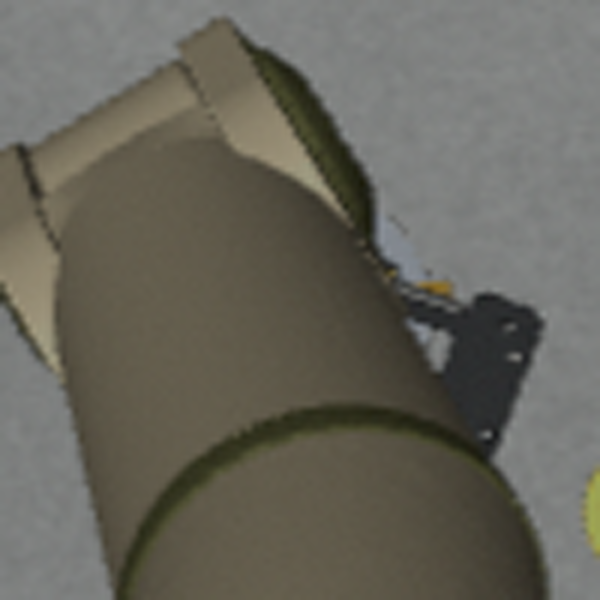

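Run:
```python
from h import *
p=env.camera("scene"); s=env.read_state(); o=np.array([200,70]);k=5
im=cv2.resize(p["color"][70:190,200:340,::-1],None,fx=k,fy=k,interpolation=cv2.INTER_CUBIC)
for X,c in((s["ee_pos"],(0,0,255)),(np.r_[AX,.125],(0,255,255))):
    u=proj(p,X);print(u); cv2.circle(im,tuple(int(v) for v in (u-o)*k),4,c,1)
for t in np.linspace(0,6.28,60):
    u=proj(p,np.r_[AX+.0475*np.array([np.cos(t),np.sin(t)]),.121]); cv2.circle(im,tuple(int(v) for v in (u-o)*k),1,(0,255,0),-1)
cv2.imwrite("pics/s2.png",im); print(s["contact_force"],s["wrist_torque"])
print(ring(p,AX))
```

```text
[257.18716928 131.17148701]
[271.39626127 123.99022822]
[-0.44860489  0.21240016 -0.16152646] [ 0.11201322 -0.02771588 -0.01502495]
(array([0.57053689, 0.18325179]), 0.031781362533569335, [np.float64(0.1806443366775223), np.int64(497), np.float64(-0.9540171451437705), np.int64(410)], np.float64(-1.1346614818212926))
```

View pics/s2.png

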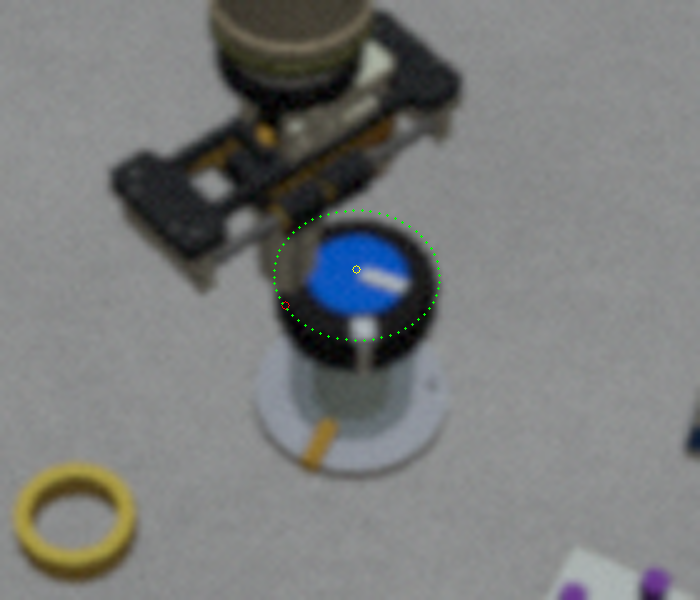

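Run:
```python
from h import *
p=env.camera("scene"); save(p,"s3.png",(240,95,300,150),12)
hit=env.line_to(*pose(-2.7,.012),speed=.03,contact_N=3); s=env.read_state(); 
e=s["ee_pos"]-np.r_[AX,0]; print(hit,s["t"],"tcp r",np.hypot(*e[:2]),s["contact_force"],s["ee_pos"],s["wrist_torque"])
```

```text
False 8.4833 tcp r 0.030412642135979596 [ 0.52275081 -0.09704789  0.08018942] [0.54695245 0.16600046 0.09593189] [ 0.02472744 -0.00829313  0.02796628]
```

View pics/s3.png

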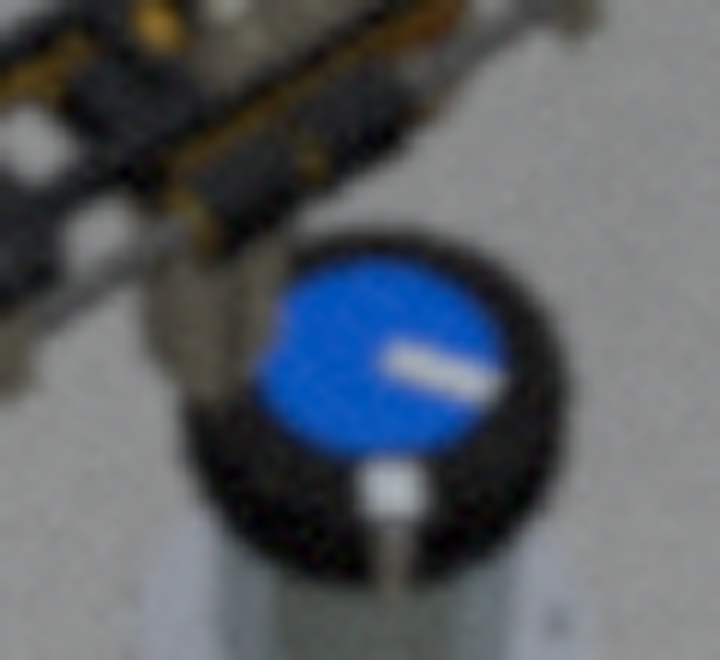

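Run:
```python
from h import *
p=env.camera("scene"); s=env.read_state(); o=np.array([230,85]);k=9
im=cv2.resize(p["color"][85:150,230:310,::-1],None,fx=k,fy=k,interpolation=cv2.INTER_CUBIC)
R=Rt.from_rotvec(s["ee_rot"])
for h,c in((0,(0,0,255)),(.03,(0,255,255))):
  P=[proj(p,s["ee_pos"]+R.apply([x,y,-h])) for x,y in((.0175,.0075),(.0175,-.0075),(-.0175,-.0075),(-.0175,.0075))]
  cv2.polylines(im,[((np.array(P)-o+.5)*k).astype(int)],True,c,1)
cv2.imwrite("pics/s4.png",im); print(s["ee_rot"],R.as_matrix().round(3),ring(p,AX))
```

```text
[ 1.80879977e+00 -2.56834237e+00 -9.26905055e-05] [[-0.337 -0.942 -0.   ]
 [-0.942  0.337 -0.   ]
 [ 0.     0.    -1.   ]] (array([0.57040042, 0.18309711]), 0.031837064743041994, [np.float64(0.18643751723300978), np.int64(492), np.float64(-0.9493556449558418), np.int64(410)], np.float64(-1.1357931621888513))
```

View pics/s4.png

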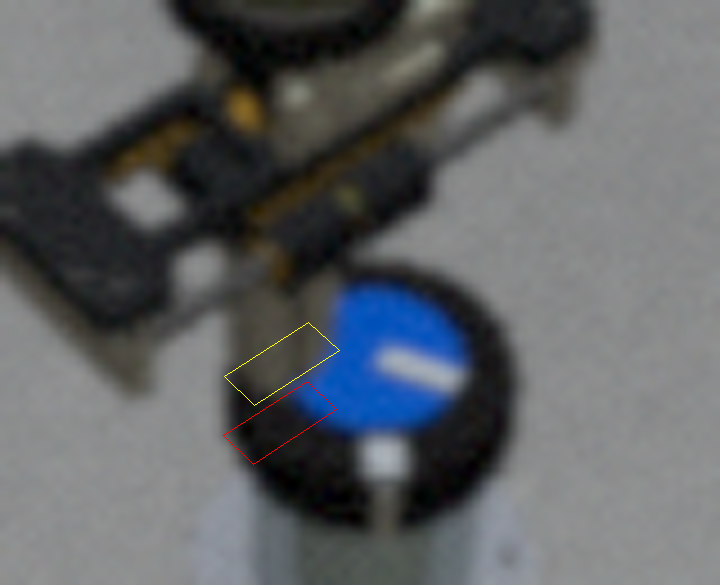

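The finger visibly ends where its outline at z≈0.126 falls, just above the ring, although the TCP reads 0.096. I'll check the real tip height with a gentle touch down on the ring top.

Run:
```python
from h import *
env.line_to(*pose(-2.7,.022),speed=.08)
hit=env.line_to(*pose(-2.7,.022,.070),speed=.03,contact_N=3); s=env.read_state(); 
print(hit,s["t"],s["contact_force"],s["ee_pos"],s["wrist_torque"])
if hit: env.line_to(s["ee_pos"]+[0,0,.004],speed=.08)
```

```text
True 9.2 [-0.88669201 -0.08543772  6.52383827] [0.53827182 0.16179439 0.09090179] [-0.08080755  0.21177083  0.06844298]
```

Contact came at TCP z=0.091 against a ring top at about 0.121, so the real tip is about 30 mm above the reported TCP. I'll work 30 mm lower and probe the rim again.

```bash
sed -i 's/Zt=.096/Zt=.068/' h.py
python3 - <<'E'
from h import *
env.line_to(*pose(-2.7,.064,.1),speed=.12)
print(env.line_to(*pose(-2.7,.064),speed=.1,contact_N=4))
hit=env.line_to(*pose(-2.7,.036),speed=.04,contact_N=4); s=env.read_state()
e=s["ee_pos"]-pose(-2.7,0)[0]; print(hit,s["t"],"corner r",np.hypot(*e[:2]),s["contact_force"],s["ee_pos"])
E
```

```text
False
True 10.9417 corner r 0.04534358081281424 [ 1.08894219 -1.297243    0.38858276] [0.51694073 0.15127019 0.06784983]
```

Run:
```python
from h import *
F=arc(-2.7,-2.18,.0445); print(F,env.read_state()["t"])
p=env.camera("scene"); print(ring(p,AX)[2:])
F=arc(-2.18,-1.4,.0445); print(F,env.read_state()["t"])
for n in("top","scene"):
  p=env.camera(n); print(ring(p,AX)[2:])
```

```text
[[0.2, 0.4, 0.1], [0.2, 0.1, 0.9]] 11.7583
([np.float64(0.21455173349256618), np.int64(488), np.float64(-0.5145648574898916), np.int64(423)], np.float64(-0.729116590982458))
[[0.0, -0.7, 0.3], [1.6, -1.5, -1.4], [-0.1, 0.3, 0.2], [1.4, 1.1, -0.2]] 13.175
([np.float64(nan), np.int64(0), np.float64(0.14863117013839222), np.int64(183)], np.float64(nan))h.py:30: RuntimeWarning: Mean of empty slice.
  o+=[np.arctan2(Y[w].mean()-c[1],X[w].mean()-c[0]),w.sum()]
  ret = ret.dtype.type(ret / rcount)
Traceback (most recent call last):
  File "h.py", line 25, in ring
    (u,v),r=cv2.minEnclosingCircle(cv2.convexHull(q)); c=np.array([np.interp(u,range(len(G)),X[0]),np.interp(v,range(len(G)),Y[:,0])])
            ~~~~~~~~~~~~~~~~~~~~~~^^^^^^^^^^^^^^^^^^^
cv2.error: OpenCV(4.12.0) /io/opencv/modules/imgproc/src/shapedescr.cpp:201: error: (-215:Assertion failed) count >= 0 && (depth == CV_32F || depth == CV_32S) in function 'minEnclosingCircle'
```

Ribs engage and the ring follows. I'll make mark reading robust (fixed centre) and continue the stroke.

```bash
cat >> h.py <<'E'
CAL=dict(top=((.5709,.1861),.136),scene=((.5704,.1831),.187))
def mark(n):
    p=env.camera(n); c,pt=CAL[n]; im,X,Y=rect(p,c,.122); R=np.hypot(X-c[0],Y-c[1])
    w=(im.min(2)>125)&(im.max(2)-im.min(2)<45)&(R>.033)&(R<.043)
    b=np.sum((im[...,2]-im[...,0]>50)&(R<.03))
    if w.sum()<50: return n,None,int(w.sum()),int(b)
    a=np.arctan2(Y[w].mean()-c[1],X[w].mean()-c[0])-pt
    return n,round(float((a+np.pi)%(2*np.pi)-np.pi),3),int(w.sum()),int(b)
T=lambda:round(env.read_state()["t"],2)
E
python3 - <<'E'
from h import *
try: F=arc(-1.4,1.75,.0445,speed=.1); print(np.abs(F).max(0))
except env.PlanningError as e: print("PE",e)
s=env.read_state(); print(s["t"],s["joint_pos"].round(2),s["ee_pos"])
print(mark("scene"),mark("top"))
env.line_to(*pose(1.75,.064),speed=.12); print(T(),mark("scene"),mark("top"))
E
```

```text
[3.3 6.1 1.6]
18.3667 [ 0.2   0.94 -1.23  1.94  1.04  1.09  1.05] [0.55097574 0.24621641 0.06837502]
('scene', 1.607, 393, 10316) ('top', None, 0, 0)
18.77 ('scene', 1.61, 412, 10329) ('top', None, 0, 0)
```

Run:
```python
from h import *
def probe(f):
    hit=env.line_to(*pose(f,.036),speed=.04,contact_N=4); s=env.read_state()
    e=s["ee_pos"]-pose(f,0)[0]; print(f,hit,T(),np.hypot(*e[:2]),s["contact_force"].round(1))
env.line_to(*pose(1.75,.052),speed=.12); probe(1.75)
env.line_to(*pose(1.75,.066),speed=.12); env.line_to(*pose(1.75,.066,.14),speed=.25)
env.movep(*pose(-2.7,.06,.14)); env.line_to(*pose(-2.7,.06),speed=.25); print(T(),mark("scene"))
```

```text
1.75 True 19.42 0.04644285718605334 [-0.4  2.7  0.4]
22.73 ('scene', 2.812, 428, 10348)
```

The 1.61 reading was the finger itself at φ=1.75. With the hand away, the ring reads 2.81, so engagement is good. Next full stroke.

```bash
cat >> h.py <<'E'
def rewind(f0,f1):
    env.line_to(*pose(f0,.064),speed=.15); env.line_to(*pose(f0,.064,.14),speed=.25)
    env.movep(*pose(f1,.06,.14)); env.line_to(*pose(f1,.06),speed=.25)
E
python3 - <<'E'
from h import *
env.line_to(*pose(-2.7,.044),speed=.06)
F=arc(-2.7,1.75,.044,speed=.12,step=.3); print(np.abs(F).max(0),T())
rewind(1.75,-2.7); print(T(),mark("scene"))
E
```

```text
[2.5 8.4 1.8] 29.95
33.75 ('scene', 0.49, 409, 10312)
```

Run:
```python
from h import *
env.line_to(*pose(-2.7,.044),speed=.06)
F=arc(-2.7,1.75,.044,speed=.12,step=.3); print(np.abs(F).max(0),T())
rewind(1.75,-2.7); print(T(),mark("scene"))
```

```text
[2.8 7.2 1.6] 40.97
44.77 ('scene', -2.011, 406, 10251)
```

Run:
```python
from h import *
env.line_to(*pose(-2.7,.044),speed=.06)
arc(-2.7,-1.9,.044,speed=.1); print(T(),mark("scene"))
arc(-1.9,-1.3,.044,speed=.1); print(T(),mark("scene"),mark("top"))
```

```text
46.63 ('scene', -1.353, 357, 6090)
47.73 ('scene', None, 0, 0) ('top', None, 0, 315)
```

Run:
```python
from h import *
arc(-1.3,-.75,.044,speed=.1)
print(T(),mark("scene"))
rewind(-.75,-2.7); print(T(),mark("scene"),mark("top"))
```

```text
48.83 ('scene', None, 0, 2006)
51.4 ('scene', -0.796, 410, 10254) ('top', -0.756, 378, 0)
```

Run:
```python
from h import *
env.line_to(*pose(-2.7,.0435),speed=.06)
f=-2.1; arc(-2.7,f,.0435,speed=.1); m=mark("scene"); print(f,T(),m)
while T()<57.5 and m[1] is not None and m[1]<-.03 and f<-1.55:
    d=float(np.clip(-m[1],.04,.3)); arc(f,f+d,.0435,speed=.08); f+=d; m=mark("scene"); print(round(f,3),T(),m)
env.line_to(*pose(f,.062),speed=.12); print(T(),mark("scene"))
```

```text
-2.1 53.02 ('scene', -0.173, 412, 8445)
-1.927 53.4 ('scene', -0.016, 394, 6392)
53.7 ('scene', -0.016, 400, 9388)
```

Run:
```python
from h import *
env.line_to(*pose(-1.927,.064,.15),speed=.25)
P,r=pose(-1.927,.064,.2); env.line_to([.46,-.02,.22],speed=.3)
print(T(),mark("scene"),mark("top"))
a=env.camera("scene"); b=env.camera("top"); print(ring(a,CAL["scene"][0])[2:],ring(b,CAL["top"][0])[2:])
f=lambda p,c,k:cv2.resize(p["color"][c[1]:c[3],c[0]:c[2],::-1],(400,400),interpolation=cv2.INTER_CUBIC)
cv2.imwrite("pics/fin.png",np.hstack([f(a,(240,95,310,165),6),f(b,(145,175,215,245),6)])); print(T())
```

```text
54.94 ('scene', -0.016, 407, 10330) ('top', 0.003, 389, 9840)
([np.float64(0.20305737095965426), np.int64(493), np.float64(0.17751046594063646), np.int64(409)], np.float64(-0.025546905019017796)) ([np.float64(0.13819835494247887), np.int64(494), np.float64(0.13913350608814645), np.int64(390)], np.float64(0.0009351511456676675))
55.14
```

View pics/fin.png

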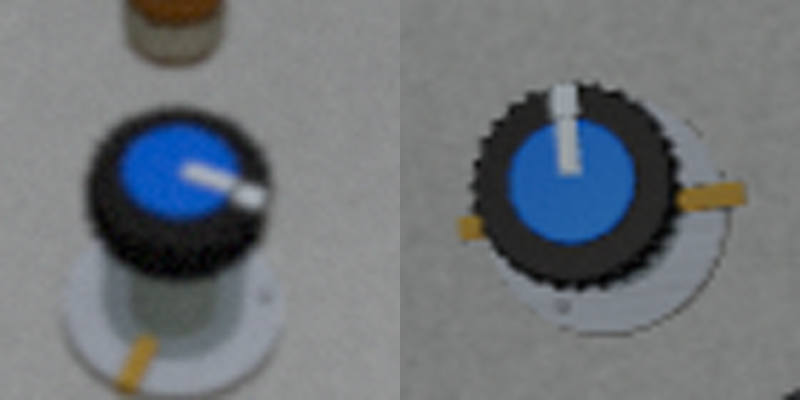

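```bash
python3 -c "
from station import env
env.hand_in()"
```

```text
the job is handed in; nothing more can be done
```

I turned the blue ring anticlockwise until its white mark lined up with the pointer for the third time, and handed the job in at about 55 s with the hand clear. The turning took three full strokes and two short ones, using the corner of the shut fingers on the knurl. The count went -1.1 → 2.81 → 6.77 → 10.56 → 11.77 → about 12.55 rad (the third line-up is 12.566).

**Last checks:** with the hand away, the mark was off the pointer by 0.00 rad in the top view and by -0.02 rad in the scene view. The last picture shows both white bars in line. I did not run a last check of the green ring or the other things, but no move was aimed at them.

**What disagreed:**
- **Tip height:** the real fingertip sat about 30 mm above the reported TCP. My first passes went over the ring without turning it. I found this with one light touch (about 6.5 N) on the ring top, then worked 30 mm lower.
- **False reading:** one mark reading of 1.61 rad was the finger itself. I discarded it after looking again with the hand away.
- **Slip:** the finger slipped on the ribs somewhat in every stroke, so I read the mark after each one and did not rely on how far the finger had moved.

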